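# Wind the classroom screw lift level with the desk shelf

### The arm

A 6-joint arm with a two-finger parallel gripper is mounted at the origin on the work surface. World frame = base frame: x ahead of the robot, y to its left, z up, the work surface at z = 0. Lengths are in m, angles in rad, forces in N, time in s.
With the tool pointing down it reaches from about 0.3 to 0.75 m from the base axis. Payload 8.5 kg.
Tool frame: the origin (TCP) lies on the centre line of the jaws, within the pads' length; the fingertips stand 19 mm ahead of it and the grasp point (between the pads) is the TCP (tips_ahead is the distance from the TCP to the fingertips, in m); z points along the fingers, y is the direction in which the jaws open and shut (so a half turn about z gives the same grasp; the last joint's range is limited). The gripper opens to 88 mm and grips with 3 to 60 N. Pads are 18 mm wide; open, the fingers measure 123 mm over their backs; the gripper's body (75 mm by 187 mm) begins 45 mm behind the grasp point.
Start: joints at [0.939, 0.381, 1.297, -0, 1.464, -0.215], TCP at [0.223, 0.503, 0.258] pointing down, gripper open.
Joint ranges: [-3.11, 3.11], [-0.89, 2.33], [0.22, 2.48], [-1.42, 4.56], [0.17, 2.85], [-2.88, 2.88]. Speed limits (rad/s): [2.39, 2.39, 3.14, 3.14, 3.14, 3.14].

### API

Orientations are given as a rotation vector (axis times angle).
In Python, from bench import read_state, snapshot, camera_params, close_job, tips_ahead gives the robot as it stands. The module is installed in compiled form; this text tells all that it offers.
- The arm moves only by the tool apply_moves, never from a script. Its argument "deltas" is one flat list of numbers, 7 for each row, row after row: the opening in per cent of the stroke, from 0 (shut) to 100 (fully open), then the shift along the tool's x, y, z in mm, then the turn, a rotation vector about the tool's x, y, z in rad. In form: [fingers, x, y, z, ax, ay, az, fingers, x, y, z, ax, ay, az, ...]. A call has 1 to 10 rows; each row is the pose to reach, as a shift and turn from the pose measured when the call began, along the tool's axes at that moment; what a row does not reach only later rows make up. A row lasts 1/10 s, in which the tool goes at most 50 mm and 8.59 degrees, less where a joint would pass 70% of its speed; a pose out of reach is approached as far as the arm can. A call with a gripper value outside its range is refused whole. The fingers move at their own pace and stop on an object; "force" is the grip in N (left out, the last holds). Time passes only in rows, so rows that repeat a pose let the fingers close. It gives the time, the measured TCP pose, the force and the opening at its end, in the units of the state.
- read_state(): the state, without advancing time (a new reading comes with each control period).
- snapshot(name): name is "scene" or "top" or "wrist"; returns (picture, depth): 480x640x3 uint8, red, green, blue; 480x640 float32, m along the optical axis (not along the pixel's ray), 0 where there is no reading.
- camera_params(name): a dict with "intrinsics" (3x3 intrinsics, pixels), "k1" (the pictures are not rectified: a ray, as slopes to the right and down, at radius r is drawn at 1 + k1 r^2 times it, then the intrinsics apply), "eye" and "attitude" of the camera in the world; the wrist camera has in their place "hand_eye" (4x4, takes a point from camera to tool coordinates, whose origin is the TCP and whose axes are the flange's). Camera axes: x right, y down, z forward; pixel columns grow to the right and rows downward; lengths in m; the calibration is good to about 2 mm. A picture is of the moment at which its call begins: read the wrist's pose just before it. camera_params takes no time and is no camera call.
- close_job(): hands the job in, once; it reports no verdict.
The state is a dict: "time_s": time; "qpos": joint angles; "qvel": joint speeds; "effort": joint torques, N m; "tcp_pos": TCP position; "tcp_rot": TCP orientation; "force": force on the tool from outside, world axes, zero at the start; "ft_torque": the same for the moment, N m; "finger_gap": finger opening in m.
Only numpy, scipy, OpenCV 4.12 (cv2) and the standard library are available. Lean on these libraries where they do the work, as an engineer would, in place of code of your own. Each camera call takes 0.05 s, during which the arm holds its last target. There are 200 camera calls.

### The job

Take the crank out of the tool block, fit it fully onto the square shaft on top of the screw lift without forcing it, and wind the lift up smoothly until its platform is flush with the top of the wooden shelf beside it, so that the bead case could be slid straight across. Leave the crank on its shaft, let go of it, without touching the bead case on the platform or shifting the other things.

Things in the scene. Friction and masses are not known exactly. Their poses are not given: they have to be found in the camera images.
- crank_head (a point): Middle of the head of the loose steel crank (340 g): an upright block 26 x 22 x 30 mm over the socket, 22 mm wide across the arm; grasp it to lift and fit the crank. Axes: x along the arm towards the grip, z up along the socket's axis. Below this point: the flat arm (22 wide, 10 thick) from 15 to 25 mm, the socket's mouth at 63 mm.
- crank_grip (a point): Centre of the crank's red grip, an upright round sleeve 25 mm across and 47 mm tall that spins freely on its pin; 70 mm from the socket's axis along the arm (crank radius 70 mm), 12.5 mm higher than crank_head. The arm's top face is 27.5 mm below this point. Axes as crank_head.
- crank_mouth (a point): Centre of the socket's mouth, at the bottom of the crank's 27 mm square barrel: a square hole 15.6 mm wide and 33 mm deep, its sides square with the arm. Axes as crank_head. At the start the barrel hangs in the tool block, mouth 12 mm above the table.
- tool_block: Fixed wooden tool block, 100 mm (x) by 180 mm (y), 50 mm high. The crank's barrel hangs in a square well in it, the arm lying flat on its top along the block's x; lift the crank at least 45 mm straight up to free it. Three upright hand tools, 120 mm high, stand 118 mm from the crank's axis on the -y side. Origin: underside, near the -x end.
- shaft_foot (a point): On the axis of the lift's upright screw, on top of its round collar (34 mm across), where the socket's mouth seats; 171 mm above the table, 6 mm above the lift's grey bridge (132 x 50 mm). Seat the crank by lowering its mouth to here. z is up; x and y are the lift's, the platform lies to +y. Turned clockwise seen from above, the screw raises the platform.
- shaft_tip (a point): Top of the brass square shaft of the screw, on its axis: 31 mm above shaft_foot. It is 14 mm wide, 25 mm high and topped by a round pilot, 13 mm across, 6 mm high, coned. The square turns with the screw and starts at ANY angle, not measured (these axes are the lift's): feel for it by turning the socket under a light push until it drops on; a quarter turn covers all cases. 10 mm of lift per turn, 0.25 N m, stays put.
- platform_top (a point): Centre of the upper face of the lift's aluminium platform (160 x 150 mm, 8 mm thick), under the bead case, 105 mm from the screw's axis; about 85 mm above the table at the start, with 50 mm of travel upwards. z is up.
- shelf_top (a point): On the upper face of the fixed plywood desk shelf (280 x 220 mm), 30 mm in from its edge next to the platform; 13 to 27 mm higher than the platform at the start. z is up.
- bead_case: Green open bead case 130 x 100 x 42 mm, 350 g, with tubes and pots, standing loose on the platform; origin at the centre of its underside.
- bead_jar: Amber bead jar with orange cap, 56 mm across and 75 mm tall, loose on the shelf; origin at the centre of its underside.
- mug: White mug, 80 mm across, 95 mm tall, loose on the table beyond the lift; origin at the centre of its underside.
Things that resemble listed ones, but are neither listed nor needed, are in the scene too. There is more than one size of the part that bears crank_head; the job needs the smallest.

How it is judged:
By the outcome, as a careful person would: the job done as asked, in the order asked, and still so for the second after the job is handed in, with the robot touching nothing.
It also fails if it takes over 72 s, if anything falls off the work surface, if the arm or the gripper's body presses on something with over 40 N, if the wrist force passes 120 N, or if a joint passes its speed limit or range.

## Working session

There is one attempt and no reset: what is moved stays moved. The work goes in short steps, Python scripts to look and compute and a tool call to move; the robot and the scene stay as the last step left them, time stands still between calls to the robot, and variables do not carry over. Pictures are saved under pics/ and viewed, about 8 in all and at most 12, crops included, and the job is handed in when it is done.

Besides the shell and the picture viewer there is one more tool, called after "Call:" in YAML: its name, and indented under it one key for each argument. apply_moves: Moves the arm, as the interface text tells. Its arguments: {"type":"object","properties":{"deltas":{"type":"array"},"force":{"type":"number"}},"required":["deltas"]}

```bash
mkdir -p pics
cat > h.py <<'E'
import numpy as np, cv2
from scipy.spatial.transform import Rotation as R
from bench import *
def pose(name, st=None):
    p=camera_params(name)
    if 'eye' in p:
        A=np.array(p['attitude']); 
        if A.shape!=(3,3): A=R.from_rotvec(A).as_matrix()
        return p,A,np.array(p['eye'])
    T=np.array(p['hand_eye']); r=R.from_rotvec(st['tcp_rot']).as_matrix()
    return p,r@T[:3,:3],r@T[:3,3]+np.array(st['tcp_pos'])
def rays(p,uv):
    K=np.array(p['intrinsics']);d=np.array([p['k1'],0,0,0,0.])
    # iterate r_d = r(1+k1 r^2)
    uv=np.asarray(uv,float).reshape(-1,2)
    s=(uv-K[[0,1],2])/K[[0,1],[0,1]]; x=s.copy()
    for _ in range(20): x=s/(1+p['k1']*(x**2).sum(1,keepdims=True))
    return np.c_[x,np.ones(len(x))]
def onplane(name,uv,z,st=None):
    p,A,e=pose(name,st); w=rays(p,uv)@A.T
    return e+w*((z-e[2])/w[:,2:])
def cloud(name,depth,st=None):
    p,A,e=pose(name,st); v,u=np.mgrid[:480,:640]
    return (e+(rays(p,np.c_[u.ravel(),v.ravel()])*depth.reshape(-1,1))@A.T).reshape(480,640,3)
E
python3 - <<'E'
from h import *
s=read_state();print(s)
for n in('scene','top','wrist'):
    im,d=snapshot(n);np.savez(f'{n}0.npz',im=im,d=d);cv2.imwrite(f'pics/{n}0.png',im[:,:,::-1]);print(n,camera_params(n))
E
```

```text
{'time_s': 0.0, 'qpos': array([ 9.38707267e-01,  3.81195303e-01,  1.29826490e+00, -1.40494934e-05,
        1.46362425e+00, -2.15322115e-01]), 'qvel': array([ 0.00068905, -0.00263205, -0.00118659,  0.0001794 ,  0.00040593,
        0.00178925]), 'effort': array([ 6.17304959e-04, -4.37938070e+01, -2.24551427e+01,  7.13478774e-02,
        3.53681040e-02, -1.41251303e-04]), 'tcp_pos': array([0.22250038, 0.50269657, 0.25713674]), 'tcp_rot': array([-6.49801605e-01, -3.07304154e+00,  2.14470836e-03]), 'force': array([-0.74816169,  0.29390627, -0.32038993]), 'ft_torque': array([-0.00243383,  0.00699082, -0.03819629]), 'finger_gap': 0.0879966009995747}
scene {'intrinsics': array([[476.4251813 ,   0.        , 323.87311329],
       [  0.        , 476.4251813 , 238.42690824],
       [  0.        ,   0.        ,   1.        ]]), 'k1': 0.019351290816298772, 'eye': array([ 1.10518103, -0.42496407,  0.82731634]), 'attitude': array([-2.17812954, -1.06654382,  0.4171546 ])}
top {'intrinsics': array([[465.05292463,   0.        , 324.63915515],
       [  0.        , 465.05292463, 243.95945229],
       [  0.        ,   0.        ,   1.        ]]), 'k1': -0.10914145920789076, 'eye': array([ 0.45642343, -0.02403295,  1.21549893]), 'attitude': array([-2.1637334 ,  2.14058975, -0.16598005])}
wrist {'intrinsics': array([[362.64773523,   0.        , 320.9436924 ],
       [  0.        , 362.64773523, 240.20746109],
       [  0.        ,   0.        ,   1.        ]]), 'k1': 0.024923447140237635, 'hand_eye': array([[ 9.93323148e-04, -9.58021175e-01, -2.86695731e-01,
         7.44058922e-02],
       [ 9.99999382e-01,  8.08398895e-04,  7.63385189e-04,
        -1.04130141e-03],
       [-4.99574663e-04, -2.86696312e-01,  9.58021385e-01,
        -1.26554992e-01],
       [ 0.00000000e+00,  0.00000000e+00,  0.00000000e+00,
         1.00000000e+00]])}
```

View pics/top0.png

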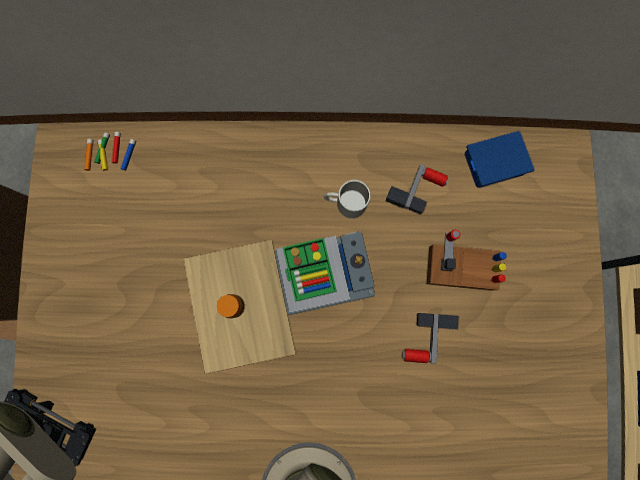

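View pics/scene0.png

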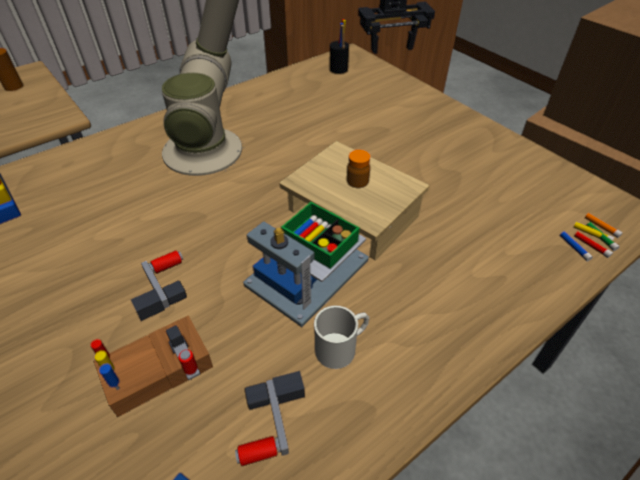

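Candidates for the crank: (a) one upright in the tool block, top view head (450,264), grip (454,235); (b) lying at (408,200)/(433,176); (c) lying at (438,320)/(417,355). By the description it's (a), whose barrel hangs in the block. The shaft is at about (358,259), the shelf on the left, and the mug at (353,198).

Run:
```python
from h import *
z=np.load('top0.npz');im,d=z['im'],z['d'];C=cloud('top',d)
def st(n,m):
    P=C[m&(d>0)];print(n,len(P),P.mean(0).round(4),'z pct',np.percentile(P[:,2],[5,50,95]).round(4)) if len(P) else print(n,0)
def box(u0,v0,u1,v1):
    m=np.zeros((480,640),bool);m[v0:v1,u0:u1]=1;return m
Z=C[:,:,2]
st('shelf',box(200,330,270,350));st('shelf edge',box(262,260,270,300));st('table',box(100,250,160,300))
hsv=cv2.cvtColor(im,cv2.COLOR_RGB2HSV);hh,ss,vv=cv2.split(hsv)
print('head z map');print((Z[256:272:2,440:462:2]*1000).round())
hm=box(435,250,465,280)&(Z>.08)&(Z<.1);st('head',hm)
red=((hh<8)|(hh>172))&(ss>150)&(vv>90)
gm=box(440,222,470,248)&(Z>.095);st('grip',gm)
print('shaft');print((Z[248:270:2,346:372:2]*1000).round())
st('tip',box(345,245,372,272)&(Z>.19))
bm=box(335,225,380,305)&(Z>.15)&(Z<.175)
for n,m,zz in(('head',hm,.09),('grip',gm,.111),('bridge',bm,.165)):
    vv_,uu=np.nonzero(m);P=onplane('top',np.c_[uu,vv_],zz)
    r=cv2.minAreaRect((P[:,:2]*1000).astype(np.float32));print(n,r)
print('plat', (Z[285:315:3,284:345:6]*1000).round())
blk=box(420,235,510,300)&(Z>.04)&(Z<.056)
vv_,uu=np.nonzero(blk);P=onplane('top',np.c_[uu,vv_],.05)
print('block',cv2.minAreaRect((P[:,:2]*1000).astype(np.float32)))
z2=np.load('scene0.npz')['im']
a=cv2.resize(im[215:305,420:520],None,fx=4,fy=4,interpolation=2);b=cv2.resize(z2[310:420,85:220],None,fx=3,fy=3)
h=max(a.shape[0],b.shape[0]);o=np.zeros((h,a.shape[1]+b.shape[1],3),np.uint8);o[:a.shape[0],:a.shape[1]]=a;o[:b.shape[0],a.shape[1]:]=b
cv2.imwrite('pics/crop.png',o[:,:,::-1])
```

```text
shelf 1395 [0.386  0.1759 0.1003] z pct [0.0969 0.1003 0.1035]
shelf edge 319 [0.5295 0.1056 0.1008] z pct [0.0976 0.1009 0.1038]
table 2989 [5.437e-01 4.814e-01 2.000e-04] z pct [-0.0036  0.0003  0.0041]
head z map
[[49. 53. 57. 61. 63. 61. 63. 50. 46. 52. 55.]
 [51. 49. 60. 80. 92. 93. 90. 90. 54. 54. 50.]
 [56. 54. 65. 83. 90. 90. 91. 89. 54. 51. 49.]
 [53. 53. 66. 85. 86. 90. 93. 89. 52. 54. 50.]
 [49. 52. 66. 84. 89. 93. 97. 89. 51. 48. 49.]
 [52. 54. 70. 87. 87. 95. 93. 93. 50. 51. 51.]
 [50. 54. 68. 80. 87. 87. 89. 92. 53. 51. 48.]
 [50. 49. 38. 37. 46. 50. 45. 54. 55. 51. 48.]]
head 107 [ 0.5748 -0.3454  0.0898] z pct [0.0846 0.0899 0.0941]
grip 94 [ 0.6422 -0.3509  0.1115] z pct [0.1006 0.1123 0.1168]
shaft
[[165. 167. 162. 168. 166. 169. 165. 169. 166. 168.   1.  -1.   2.]
 [166. 167. 169. 165. 171. 165. 165. 164. 166. 163.   2.  -0.   3.]
 [169. 167. 167. 168. 165. 160. 167. 162. 165. 172. 167.   0.   1.]
 [170. 167. 164. 165. 172. 169. 173. 175. 163. 166. 167.  -3.   2.]
 [163. 164. 165. 172. 171. 197. 202. 195. 170. 166. 164.  -7.   3.]
 [168. 169. 170. 166. 172. 203. 20
[... 753 characters left out ...]
24414)
plat [[ 86.  89.  89. 102.  99.  99. 105. 104.  92.  82.  85.]
 [ 86.  83.  89. 103. 101. 104.  99.  89.  91.  86.  86.]
 [ 18.  84.  87. 106. 105.  89.  92. 126. 134.  87.  84.]
 [ 16.  88.  89.  91.  89. 127. 131.  82.  84.  86.  83.]
 [ 18.  85. 100. 128. 130.  88.  89.  83.  84.  86.  88.]
 [ 98.  86. 125.  86.  88.  88.  85.  85.  87.  87.  22.]
 [ 99.  86.  83.  86.  85.  87.  84.  87.  19.  19.   0.]
 [101.  90.  85.  87.  85.  83.  16.  16.   5.   1.  -2.]
 [100.  84.  86.  84.  15.   4.  -1.  -7.   0.  -1.  -0.]
 [ 99.  19.  20.  -1.  -1.  -1.   2.   1.   5.  -0.   3.]]
block ((580.08837890625, -395.75201416015625), (182.68106079101562, 121.44062805175781), 84.52549743652344)
```

View pics/crop.png

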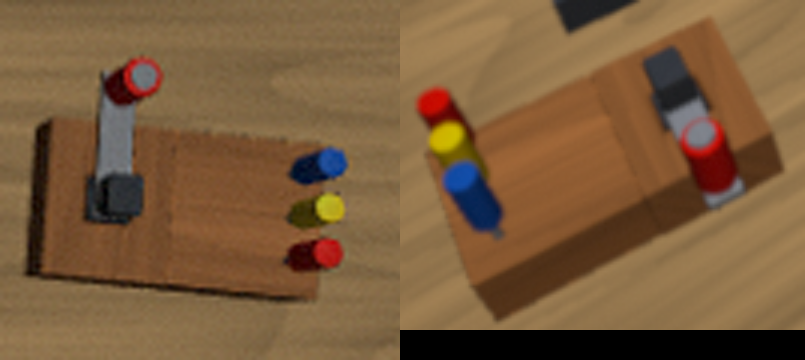

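The crop confirms (a): upright dark head at crop (120,195), arm and upright grip over the tool block. Moving above it.

Call:
apply_moves:
  deltas: [60, -80, -76, 0, 0, 0, -0.04, 60, -160, -152, 0, 0, 0, -0.08, 60, -220, -209, 0, 0, 0, -0.12, 60, -280, -266, 0, 0, 0, -0.16, 60, -340, -323, 0, 0, 0, -0.2, 60, -400, -380, 0, 0, 0, -0.24, 60, -460, -437, 0, 0, 0, -0.28, 60, -520, -494, 0, 0, 0, -0.3, 60, -580, -551, 0, 0, 0, -0.32, 60, -640, -608, 0, 0, 0, -0.34]
  force: 20

```text
time_s: 1.15
tcp_pos: [0.4148, 0.0391, 0.2577]
tcp_rot: [-0.12, -3.139, 0.001]
force: [0.5, 0.7, 0.1]
finger_gap: 0.0529
```

```bash
cat > go.py <<'E'
import sys
from h import *
# usage: go.py x y z yaw_deg(tool y axis angle)
def go(x,y,z,yaw):
    s=read_state();r=R.from_rotvec(s['tcp_rot'])
    t=np.radians(yaw);Y=np.array([np.cos(t),np.sin(t),0]);Z=np.array([0,0,-1.]);X=np.cross(Y,Z)
    g=R.from_matrix(np.c_[X,Y,Z])
    M=r.as_matrix();print('t',round(s['time_s'],2),'pos',s['tcp_pos'].round(4),'yaw',np.degrees(np.arctan2(M[1,1],M[0,1])).round(2),'q',s['qpos'].round(2),'F',s['force'].round(1),'T',s['ft_torque'].round(2),'gap',round(s['finger_gap'],4))
    print('d mm',(r.inv().apply(np.array([x,y,z])-s['tcp_pos'])*1000).round(1),'rot',(r.inv()*g).as_rotvec().round(4))
if __name__=='__main__': go(*map(float,sys.argv[1:]))
E
python3 go.py .575 -.345 .2 85.5
```

```text
t 1.15 pos [0.4148 0.0391 0.2577] yaw 85.63 q [-0.19  0.15  1.63 -0.    1.36 -1.69] F [0.5 0.7 0.1] T [ 0.04 -0.07 -0.04] gap 0.0529
d mm [-189.  -370.8   57.9] rot [-0.0008 -0.0004  0.0023]
```

Call:
apply_moves:
  deltas: [60, -20, -40, 0, 0, 0, 0, 60, -44, -86, 0, 0, 0, 0, 60, -68, -132, 0, 0, 0, 0, 60, -92, -180, 0, 0, 0, 0, 60, -116, -228, 0, 0, 0, 0, 60, -140, -275, 0, 0, 0, 0, 60, -165, -322, 10, 0, 0, 0, 60, -189, -371, 25, 0, 0, 0, 60, -189, -371, 45, 0, 0, 0, 60, -189, -371, 58, 0, 0, 0]

```text
time_s: 2.15
tcp_pos: [0.5746, -0.3476, 0.1962]
tcp_rot: [-0.124, -3.136, -0.002]
force: [0.1, 0.7, -0.2]
finger_gap: 0.0529
```

```bash
python3 - <<'E'
from h import *
s=read_state();im,d=snapshot('wrist');np.savez('w1.npz',im=im,d=d);cv2.imwrite('pics/w1.png',im[:,:,::-1])
C=cloud('wrist',d,s);Z=C[:,:,2]
near=np.hypot(C[:,:,0]-.575,C[:,:,1]+.3455)<.03
for n,m,zz in(('head',near&(Z>.083)&(Z<.097),.09),('grip',(np.hypot(C[:,:,0]-.642,C[:,:,1]+.351)<.03)&(Z>.106)&(Z<.118),.111),('arm',(C[:,:,0]>.592)&(C[:,:,0]<.628)&(abs(C[:,:,1]+.348)<.03)&(Z>.055)&(Z<.065),.06)):
    v,u=np.nonzero(m);
    if len(v)<20: print(n,len(v));continue
    P=onplane('wrist',np.c_[u,v],zz,s);print(n,len(v),P.mean(0).round(4),cv2.minAreaRect((P[:,:2]*1000).astype(np.float32)),np.median(Z[m]).round(4))
E
python3 go.py .575 -.345 .08 85.5
```

```text
head 1201 [ 0.5711 -0.3466  0.09  ] ((571.1168212890625, -346.50958251953125), (21.651044845581055, 25.951616287231445), 85.50249481201172) 0.0893
grip 685 [ 0.6367 -0.3524  0.111 ] ((635.579345703125, -352.5508728027344), (23.454694747924805, 16.610939025878906), 85.4783935546875) 0.1106
arm 1062 [ 0.6111 -0.35    0.06  ] ((611.6807861328125, -349.79229736328125), (21.077558517456055, 33.71705627441406), 85.01046752929688) 0.0596
t 2.2 pos [ 0.574  -0.3454  0.195 ] yaw 85.55 q [-0.72  0.64  1.02 -0.    1.49 -2.21] F [ 0.9  0.3 -2. ] T [ 0.01  0.01 -0.  ] gap 0.0528
d mm [-1.60e+00  1.00e-01  1.15e+02] rot [ 0.0034 -0.0058  0.0008]
```

View pics/w1.png

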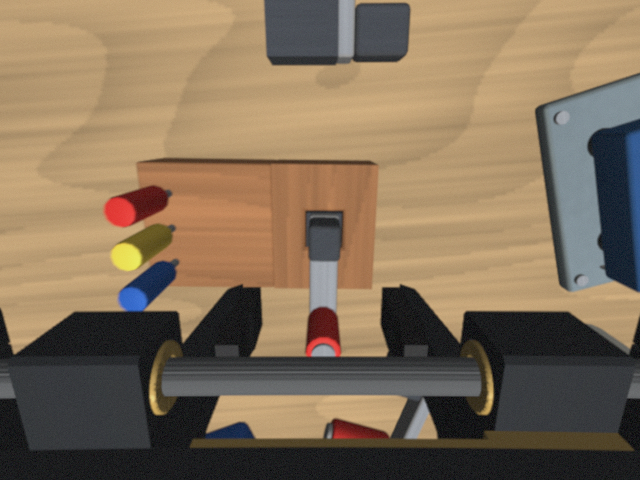

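Wrist view: dark head at (323,237), grip at (322,333), well and block as expected. The tools are well to the left of the fingers. Going down and gripping.

Call:
apply_moves:
  deltas: [60, 0, -1, 15, 0.003, -0.006, 0, 60, 0, -1, 35, 0.003, -0.006, 0, 60, 0, -1, 55, 0.003, -0.006, 0, 60, 0, -1, 75, 0.003, -0.006, 0, 60, 0, -1, 92, 0.003, -0.006, 0, 60, 0, -1, 105, 0.003, -0.006, 0, 60, 0, -1, 112, 0.003, -0.006, 0, 60, 0, -1, 114, 0.003, -0.006, 0, 60, 0, -1, 114, 0.003, -0.006, 0, 60, 0, -1, 114, 0.003, -0.006, 0]

```text
time_s: 3.2
tcp_pos: [0.5736, -0.3461, 0.0819]
tcp_rot: [0.122, 3.138, -0.001]
force: [-0.1, -0.8, -0.6]
finger_gap: 0.0531
```

```bash
python3 go.py .573 -.346 .081 85.5
python3 - <<'E'
from h import *
s=read_state();im,d=snapshot('wrist');cv2.imwrite('pics/w2.png',im[:,:,::-1])
C=cloud('wrist',d,s);Z=C[:,:,2]
m=(np.hypot(C[:,:,0]-.573,C[:,:,1]+.3455)<.03)&(Z>.083)&(Z<.097)
v,u=np.nonzero(m);P=onplane('wrist',np.c_[u,v],.09,s);print(len(v),P.mean(0).round(4),cv2.minAreaRect((P[:,:2]*1000).astype(np.float32)))
E
```

```text
t 3.2 pos [ 0.5736 -0.3461  0.0819] yaw 85.55 q [-0.72  0.74  1.17  0.    1.23 -2.21] F [-0.1 -0.8 -0.6] T [ 0.03  0.01 -0.01] gap 0.0531
d mm [0.6 0.1 0.9] rot [-0.0004  0.0013  0.0009]
4201 [ 0.5686 -0.3452  0.09  ] ((567.8778076171875, -345.3211669921875), (60.90275192260742, 23.87047576904297), 85.6036605834961)
```

Call:
apply_moves:
  deltas: [20, 0, 0, 1, 0, 0, 0, 20, 0, 0, 1, 0, 0, 0, 20, 0, 0, 1, 0, 0, 0, 20, 0, 0, 1, 0, 0, 0, 20, 0, 0, 1, 0, 0, 0, 20, 0, 0, 1, 0, 0, 0, 20, 0, 0, 1, 0, 0, 0, 20, 0, 0, 1, 0, 0, 0]
  force: 40

```text
time_s: 4.05
tcp_pos: [0.5736, -0.3461, 0.0808]
tcp_rot: [0.122, 3.138, -0.001]
force: [-0.5, 0.5, 1.4]
finger_gap: 0.0215
```

```bash
python3 go.py .573 -.346 .151 85.5
```

```text
t 4.05 pos [ 0.5736 -0.3461  0.0808] yaw 85.55 q [-0.72  0.74  1.17  0.    1.23 -2.21] F [-0.5  0.5  1.4] T [0.14 0.05 0.06] gap 0.0215
d mm [  0.5   0.  -70.2] rot [-0.0003  0.0012  0.0009]
```

Call:
apply_moves:
  deltas: [10, 0, 0, -4, 0, 0, 0, 10, 0, 0, -12, 0, 0, 0, 10, 0, 0, -22, 0, 0, 0, 10, 0, 0, -34, 0, 0, 0, 10, 0, 0, -50, 0, 0, 0, 10, 0, 0, -75, 0, 0, 0, 10, 0, 0, -105, 0, 0, 0, 10, 0, 0, -140, 0, 0, 0, 10, 0, 0, -180, 0, 0, 0, 10, 0, 0, -210, 0, 0, 0]

```text
time_s: 5.05
tcp_pos: [0.5732, -0.3459, 0.2948]
tcp_rot: [0.122, 3.135, -0.004]
force: [0.4, -0.2, -4.0]
finger_gap: 0.0218
```

```bash
python3 go.py .571 -.108 .31 85.5
```

```text
t 5.05 pos [ 0.5732 -0.3459  0.2948] yaw 85.55 q [-0.72  0.58  0.84  0.    1.71 -2.21] F [ 0.4 -0.2 -4. ] T [0.09 0.04 0.  ] gap 0.0218
d mm [ 20.5 236.9 -15.9] rot [-0.0024  0.0039  0.0009]
```

Call:
apply_moves:
  deltas: [10, 2, 10, -2, 0, 0, 0, 10, 5, 30, -6, 0, 0, 0, 10, 9, 55, -10, 0, 0, 0, 10, 13, 80, -16, 0, 0, 0, 10, 16, 100, -16, -0.002, 0.004, 0.001, 10, 19, 115, -16, -0.002, 0.004, 0.001, 10, 20, 122, -16, -0.002, 0.004, 0.001, 10, 20, 125, -16, -0.002, 0.004, 0.001, 10, 20, 125, -16, -0.002, 0.004, 0.001, 10, 20, 125, -16, -0.002, 0.004, 0.001]

```text
time_s: 6.05
tcp_pos: [0.5629, -0.2203, 0.31]
tcp_rot: [-0.125, -3.139, 0.001]
force: [-0.2, 0.3, -3.9]
finger_gap: 0.0216
```

```bash
python3 go.py .571 -.108 .31 85.5
python3 - <<'E'
from h import *
s=read_state();im,d=snapshot('wrist');np.savez('w3.npz',im=im,d=d);it,dt=snapshot('top');np.savez('t3.npz',im=it,d=dt);isc,ds=snapshot('scene');np.savez('s3.npz',im=isc,d=ds)
a=im;b=cv2.resize(isc[150:320,180:400],None,fx=2,fy=2,interpolation=2)
o=np.zeros((480,640,3),np.uint8);o[:]=im
cv2.imwrite('pics/w3.png',o[:,:,::-1]);cv2.imwrite('pics/s3.png',isc[:,:,::-1])
C=cloud('wrist',d,s);Z=C[:,:,2]
m=(np.hypot(C[:,:,0]-.571,C[:,:,1]+.108)<.015)&(Z>.19)&(Z<.21)
if m.sum(): print('tip',m.sum(),C[m].mean(0).round(4),np.argwhere(m).mean(0))
mm=(abs(C[:,:,0]-.571)<.09)&(abs(C[:,:,1]+.108)<.09)&(Z>.155)&(Z<.176)
v,u=np.nonzero(mm)
if len(v):P=onplane('wrist',np.c_[u,v],.165,s);print('bridge',len(v),cv2.minAreaRect((P[:,:2]*1000).astype(np.float32)))
E
```

```text
t 6.05 pos [ 0.5629 -0.2203  0.31  ] yaw 85.46 q [-0.57  0.45  1.03 -0.    1.66 -2.06] F [-0.2  0.3 -3.9] T [ 0.    0.08 -0.05] gap 0.0216
d mm [  0.8 112.6   0. ] rot [-0.0004 -0.0004 -0.0008]
tip 508 [ 0.5669 -0.1105  0.1978] [238.30708661 482.8011811 ]
bridge 10355 ((567.8433227539062, -110.09516906738281), (133.74072265625, 51.19991683959961), 12.979521751403809)
```

View pics/w3.png

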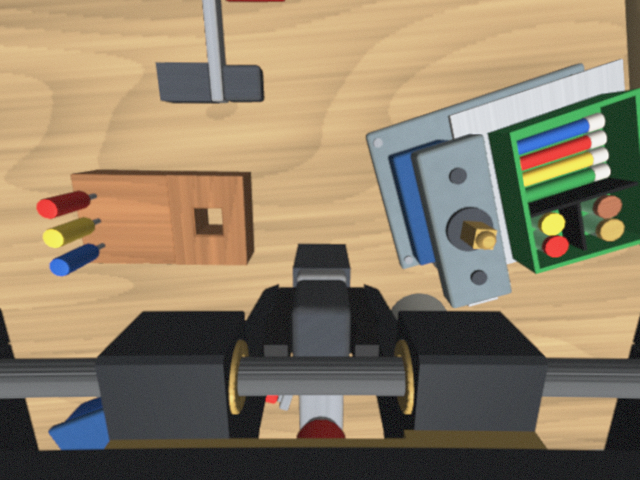

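Wrist view: brass square shaft at (483,237) on the bridge, crank held upright at (321,290). The two cameras agree on the head→shaft offset (−4.0, +236.8 mm), so the TCP target is about (0.5696, −0.1093). I'll look closer at the shaft for the square's angle.

Run:
```python
from h import *
im=np.load('w3.npz')['im'];c=cv2.resize(im[205:270,440:520],None,fx=9,fy=9,interpolation=cv2.INTER_CUBIC)
cv2.imwrite('pics/sh.png',c[:,:,::-1])
```

```text
(no output)
```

View pics/sh.png

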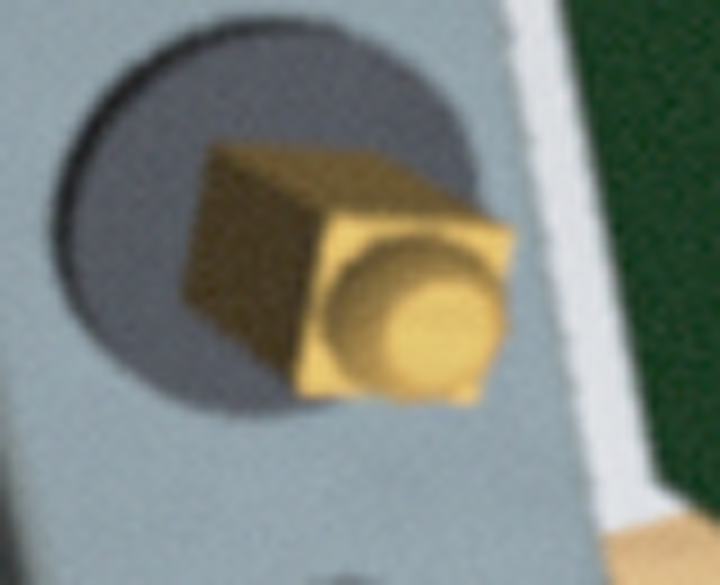

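The crop shows the square's shoulder clearly, with corners at (322,210), (515,235), (478,402) and (297,393). I'll compute its angle.

```bash
python3 - <<'E'
from h import *
s=read_state()
c=np.array([[322,210],[515,235],[478,402],[297,393]])
uv=(c+.5)/9-.5+[440,205]
P=onplane('wrist',uv,.196,s)[:,:2];print(P.mean(0).round(4))
for i in range(4):
    e=P[(i+1)%4]-P[i];print(np.hypot(*e).round(4),np.degrees(np.arctan2(e[1],e[0])).round(1)%90)
print(onplane('wrist',(np.array([[265,216]])+.5)/9-.5+[440,205],.171,s).round(4))
E
python3 go.py .5696 -.1093 .29 85.5
```

```text
[ 0.5681 -0.1085]
0.0149 77.9
0.0134 81.3
0.0139 82.5
0.0146 85.0
[[ 0.5672 -0.1092  0.171 ]]
t 6.2 pos [ 0.5628 -0.2202  0.3101] yaw 85.45 q [-0.57  0.45  1.03 -0.    1.66 -2.06] F [-0.1  0.1 -3.4] T [-0.01  0.05 -0.03] gap 0.0217
d mm [  2.1 111.1  20.1] rot [-0.0003 -0.0003 -0.0008]
```

Call:
apply_moves:
  deltas: [10, 0, 10, 0, 0, 0, 0, 10, 0, 28, 0, 0, 0, 0.01, 10, 1, 48, 0, 0, 0, 0.03, 10, 1, 68, 0, 0, 0, 0.05, 10, 2, 86, 2, 0, 0, 0.065, 10, 2, 100, 6, 0, 0, 0.065, 10, 2, 108, 12, 0, 0, 0.065, 10, 2, 111, 17, 0, 0, 0.065, 10, 2, 111, 20, 0, 0, 0.065, 10, 2, 111, 20, 0, 0, 0.065]

```text
time_s: 7.2
tcp_pos: [0.5696, -0.1099, 0.2894]
tcp_rot: [-0.227, -3.132, 0.0]
force: [-0.0, -0.2, -3.8]
finger_gap: 0.0219
```

```bash
python3 go.py .5697 -.1093 .265 81.7
python3 - <<'E'
from h import *
im,d=snapshot('scene');c=cv2.resize(im[140:300,200:400],None,fx=4,fy=4,interpolation=cv2.INTER_CUBIC)[:600]
cv2.imwrite('pics/s4.png',c[:,:,::-1])
E
```

```text
t 7.2 pos [ 0.5696 -0.1099  0.2894] yaw 81.7 q [-0.39  0.42  1.15 -0.    1.58 -1.82] F [-0.  -0.2 -3.8] T [-0.05  0.03  0.02] gap 0.0219
d mm [-0.1  0.7 24.4] rot [-0.0003 -0.0014  0.0001]
```

View pics/s4.png

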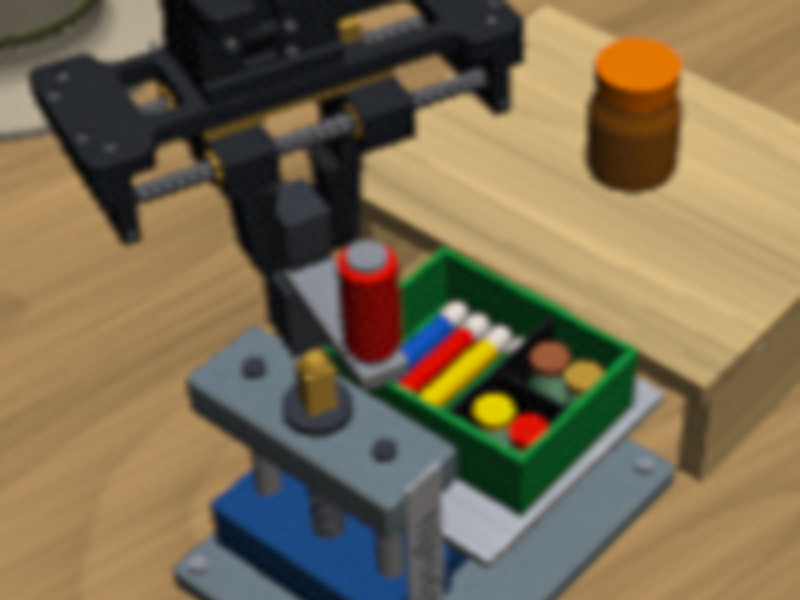

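The scene crop shows the socket bottom at about (300,340) and the brass tip at (318,355), close together. I'll check that by projecting the expected points.

Run:
```python
from h import *
p,A,e=pose('scene')
def proj(X):
    c=A.T@(np.array(X)-e);x=c[:2]/c[2];x=x*(1+p['k1']*(x@x));K=p['intrinsics'];return x*K[0,0]+K[:2,2]
for n,X in(('mouth',(.5696,-.1099,.2206)),('tip',(.5697,-.1093,.202)),('tip top cam',(.5707,-.1083,.202)),('grip top',(.5696+.07*np.cos(np.radians(-8.3)),-.1099+.07*np.sin(np.radians(-8.3)),.2894+.0067+.0235))):
    print(n,((proj(X)-[200,140])*4).round(0))
```

```text
mouth [308. 327.]
tip [312. 355.]
tip top cam [315. 355.]
grip top [370. 256.]
```

Call:
apply_moves:
  deltas: [10, 0, 1, 4, 0, 0, 0, 10, 0, 1, 8, 0, 0, 0, 10, -0.4, 1, 12, 0, 0, 0, 10, -0.4, 1, 15, 0, 0, 0, 10, -0.4, 1, 18, 0, 0, 0, 10, -0.4, 1, 20, 0, 0, 0, 10, -0.4, 1, 21.5, 0, 0, 0, 10, -0.4, 1, 22.5, 0, 0, 0, 10, -0.4, 1, 22.5, 0, 0, 0]

```text
time_s: 8.15
tcp_pos: [0.5701, -0.1091, 0.2673]
tcp_rot: [-0.227, -3.132, 0.0]
force: [0.6, 0.2, -3.6]
finger_gap: 0.0216
```

```bash
python3 go.py .57 -.109 .26 81.7
```

```text
t 8.15 pos [ 0.5701 -0.1091  0.2673] yaw 81.69 q [-0.39  0.43  1.19 -0.    1.52 -1.82] F [ 0.6  0.2 -3.6] T [0.01 0.05 0.03] gap 0.0216
d mm [0.1 0.1 7.3] rot [-0.0003 -0.0009 -0.0001]
```

Call:
apply_moves:
  deltas: [10, 0, 0, 1, 0, 0, 0, 10, 0, 0, 2, 0, 0, 0, 10, 0, 0, 3, 0, 0, 0, 10, 0, 0, 4, 0, 0, 0, 10, 0, 0, 5, 0, 0, 0, 10, 0, 0, 5, 0, 0, 0]

```text
time_s: 8.75
tcp_pos: [0.5701, -0.109, 0.2621]
tcp_rot: [-0.227, -3.132, 0.0]
force: [0.4, 0.3, -3.8]
finger_gap: 0.022
```

```bash
python3 go.py .57 -.109 .25 81.7
```

```text
t 8.75 pos [ 0.5701 -0.109   0.2621] yaw 81.7 q [-0.39  0.43  1.2  -0.    1.51 -1.82] F [ 0.4  0.3 -3.8] T [ 0.24  0.16 -0.03] gap 0.022
d mm [ 0.  -0.  12.1] rot [-0.0001 -0.0012 -0.0001]
```

Call:
apply_moves:
  deltas: [10, 0, 0, 1.5, 0, 0, 0, 10, 0, 0, 3, 0, 0, 0, 10, 0, 0, 5, 0, 0, 0, 10, 0, 0, 7, 0, 0, 0, 10, 0, 0, 9, 0, 0, 0, 10, 0, 0, 11, 0, 0, 0, 10, 0, 0, 13, 0, 0, 0, 10, 0, 0, 15, 0, 0, 0, 10, 0, 0, 17, 0, 0, 0, 10, 0, 0, 17, 0, 0, 0]

```text
time_s: 9.75
tcp_pos: [0.57, -0.1089, 0.2446]
tcp_rot: [-0.227, -3.132, -0.001]
force: [-0.1, 1.8, -4.2]
finger_gap: 0.0217
```

```bash
python3 go.py .57 -.109 .2395 81.7
```

```text
t 9.75 pos [ 0.57   -0.1089  0.2446] yaw 81.7 q [-0.39  0.44  1.23 -0.    1.47 -1.82] F [-0.1  1.8 -4.2] T [ 0.33  0.03 -0.01] gap 0.0217
d mm [-0.  -0.1  5.1] rot [ 0.0002 -0.0018  0.    ]
```

Call:
apply_moves:
  deltas: [10, 0, 0, 1, 0, 0, 0, 10, 0, 0, 2, 0, 0, 0, 10, 0, 0, 3, 0, 0, 0, 10, 0, 0, 4, 0, 0, 0, 10, 0, 0, 4.7, 0, 0, 0, 10, 0, 0, 5.2, 0, 0, 0, 10, 0, 0, 5.2, 0, 0, 0]

```text
time_s: 10.45
tcp_pos: [0.57, -0.1089, 0.2399]
tcp_rot: [-0.227, -3.132, -0.0]
force: [-1.3, 1.9, 1.6]
finger_gap: 0.0214
```

```bash
python3 go.py .57 -.109 .2395 81.7
```

```text
t 10.45 pos [ 0.57   -0.1089  0.2399] yaw 81.7 q [-0.39  0.45  1.24 -0.    1.45 -1.82] F [-1.3  1.9  1.6] T [ 0.42  0.3  -0.02] gap 0.0214
d mm [ 0.  -0.1  0.4] rot [ 0.    -0.001  0.   ]
```

Seated: the force stepped from −3.8 to +1.6 N at TCP z 0.2399, against a predicted 0.2398. Letting go and moving above the grip.

Call:
apply_moves:
  deltas: [60, 0, 0, 0, 0, 0, 0, 60, 0, 0, 0, 0, 0, 0, 60, 0, 0, 0, 0, 0, 0, 60, 0, 0, -3, 0, 0, 0, 60, 0, 0, -12, 0, 0, 0, 60, 0, 0, -30, 0, 0, 0, 60, 0, 0, -55, 0, 0, 0, 60, 0, 0, -85, 0, 0, 0, 60, 0, 0, -95, 0, 0, 0, 60, 0, 0, -95, 0, 0, 0]

```text
time_s: 11.45
tcp_pos: [0.5704, -0.109, 0.3362]
tcp_rot: [0.227, 3.131, -0.001]
force: [-0.1, 0.6, 0.2]
finger_gap: 0.0526
```

```bash
python3 go.py .6393 -.1191 .31 81.7
cat > lev.py <<'E'
from h import *
import sys
# platform/shelf heights in lift frame (yaw 13deg, axis .570,-.109; +y' to shelf)
t=np.radians(13.0);ex=np.array([np.cos(t),np.sin(t)]);ey=np.array([-np.sin(t),np.cos(t)])
for n in sys.argv[1:]:
    s=read_state();Cs=[]
    for _ in range(4): im,d=snapshot(n);Cs.append(np.where(d[...,None]>0,cloud(n,d,s),np.nan))
    np.savez(f'lev_{n}.npz',im=im,d=d)
    C=np.nanmean(Cs,0);q=C[...,:2]-[.570,-.109];X=q@ex;Y=q@ey;Z=C[...,2]
    for y0 in np.arange(.03,.3,.01):
        o=[]
        for x0,x1 in((-.075,-.06),(-.06,.06),(.06,.075)):
            z=Z[(Y>y0)&(Y<=y0+.01)&(X>x0)&(X<x1)&(Z>.075)&(Z<.15)]
            o.append(f'{np.nanmedian(z)*1000:6.1f}({len(z):4d})' if len(z)>3 else '   -        ')
        print(n,f'{y0*1000:.0f}',*o)
E
python3 lev.py top wrist
```

```text
t 11.45 pos [ 0.5704 -0.109   0.3362] yaw 81.7 q [-0.39  0.4   1.05 -0.    1.69 -1.82] F [-0.1  0.6  0.2] T [ 0.09  0.04 -0.03] gap 0.0526
d mm [-69.6  -0.1  26.4] rot [-0.0007  0.002   0.    ]
top 30    -           86.2(  85)    -        
top 40    -           86.3(  77)    -        
top 50    -           86.3(  38)    -        
top 60    -          127.5(  14)    -        
top 70    -            -            -        
top 80    -          116.1(  31)  120.7(  18)
top 90    -          103.4(  98)  120.6(  29)
top 100    -           91.8( 123)   92.0(  36)
top 110    -          102.4( 145)  111.3(  33)
top 120    -          102.7( 176)  103.6(  31)
top 130   85.9(   7)  104.3( 208)  120.8(  29)
top 140   86.6(  25)  102.3( 201)  115.5(  29)
top 150   85.9(  25)   92.0( 237)  111.4(  37)
top 160   86.1(  26)   86.6( 169)   85.9(  19)
top 170   86.5(  27)   86.2( 203)   85.7(  25)
top 180   99.7(  15)  100.1( 126)  100.5(  17)
top 190  100.7(  29)  100.6( 207)  100.9(  26)
top 200  100.7(  26)  100.6( 209)  100.5(  25)
top 210  100.3(  25)  100.8( 207)  100.8(  26)
top 220  100.2(  27)
[... 971 characters left out ...]
)  113.8( 300)
wrist 160   84.9( 185)  126.7( 470)  127.1(  41)
wrist 170   85.0( 185)   85.0( 147)    -        
wrist 180   95.4( 234)   95.6(1528)   94.7( 161)
wrist 190   99.5( 210)   99.5(1408)   99.3( 147)
wrist 200   99.5( 212)   99.5(1443)   99.4( 155)
wrist 210   99.4( 213)   99.5(1456)   99.4( 152)
wrist 220   99.5( 220)   99.5(1473)   99.5( 157)
wrist 230   99.5( 218)   99.5(1490)   99.5( 157)
wrist 240   99.5( 219)   99.5(1513)   99.5( 160)
wrist 250   99.6( 232)   99.6(1538)   99.6( 168)
wrist 260   99.6( 226)   99.5(1545)   99.6( 162)
wrist 270   99.5( 235)   99.6(1790)   99.7( 166)
wrist 280   99.6( 247)  106.5(2898)   99.5( 167)
wrist 290  100.0( 378)   99.6(1040)   99.5( 173)
```

Height gap: 14.4 mm by the top camera and 14.5 mm by the wrist camera, so about 1.45 turns. Now over the grip.

Call:
apply_moves:
  deltas: [60, -10, 0, 0, 0, 0, 0, 60, -30, 0, 0, 0, 0, 0, 60, -50, 0, 0, 0, 0, 0, 60, -64, 0, 4, 0, 0, 0, 60, -70, 0, 12, 0, 0, 0, 60, -70, 0, 22, 0, 0, 0, 60, -70, 0, 26, 0, 0, 0, 60, -70, 0, 26, 0, 0, 0]

```text
time_s: 12.65
tcp_pos: [0.6387, -0.1188, 0.3074]
tcp_rot: [-0.227, -3.13, -0.001]
force: [0.5, -0.7, -0.5]
finger_gap: 0.0527
```

```bash
python3 - <<'E'
from h import *
s=read_state();im,d=snapshot('wrist');C=cloud('wrist',d,s);Z=C[:,:,2]
for n,c,z0 in(('grip',(.6393,-.1191),.270),('head',(.57,-.109),.249)):
    m=(np.hypot(C[:,:,0]-c[0],C[:,:,1]-c[1])<.028)&(abs(Z-z0)<.005)
    v,u=np.nonzero(m)
    if len(v)<20: print(n,len(v));continue
    P=onplane('wrist',np.c_[u,v],z0,s);print(n,len(v),P.mean(0).round(4),np.median(Z[m]).round(4),cv2.minAreaRect((P[:,:2]*1000).astype(np.float32)))
im,d=snapshot('top');C=cloud('top',d);Z=C[:,:,2]
cv2.imwrite('pics/w5.png',im[:,:,::-1])
E
python3 go.py .6393 -.1191 .2485 81.7
```

```text
grip 1785 [ 0.6369 -0.1192  0.27  ] 0.2699 ((637.117919921875, -119.25724792480469), (23.631900787353516, 24.457752227783203), 81.73358917236328)
head 2358 [ 0.5689 -0.1095  0.249 ] 0.2483 ((569.2267456054688, -109.53362274169922), (21.47670555114746, 25.708858489990234), 81.15863800048828)
t 12.75 pos [ 0.639  -0.1189  0.3086] yaw 81.69 q [-0.37  0.54  0.88 -0.    1.72 -1.79] F [ 0.1 -0.4 -1.2] T [ 0.05 -0.01 -0.02] gap 0.0528
d mm [-0.4 -0.1 60.1] rot [ 0.0001 -0.0015 -0.0001]
```

Call:
apply_moves:
  deltas: [60, 0, 0, 10, 0, 0, 0, 60, 0, 0, 25, 0, 0, 0, 60, 0, 0, 42, 0, 0, 0, 60, 0, 0, 54, 0, 0, 0, 60, 0, 0, 60, 0, 0, 0, 20, 0, 0, 60, 0, 0, 0, 20, 0, 0, 60, 0, 0, 0, 20, 0, 0, 60, 0, 0, 0, 20, 0, 0, 60, 0, 0, 0, 20, 0, 0, 60, 0, 0, 0]
  force: 20

```text
time_s: 13.75
tcp_pos: [0.6391, -0.1189, 0.2492]
tcp_rot: [-0.227, -3.133, -0.0]
force: [-0.2, 0.6, 1.9]
finger_gap: 0.0243
```

```bash
cat > wind.py <<'E'
import sys
from h import *
cx,cy,a1,tz=map(float,sys.argv[1:5])  # centre, final arm angle (deg, decreasing), z
prof=sys.argv[5] if len(sys.argv)>5 else 'c'
s=read_state();r=R.from_rotvec(s['tcp_rot']);p=s['tcp_pos']
a0=np.degrees(np.arctan2(p[1]-cy,p[0]-cx));a0-= 360*np.ceil((a0-a1-200)/360) if 0 else 0
while a0-a1>180:a0-=360
while a0-a1<0:a0+=360
print('t',round(s['time_s'],2),'ang',a0.round(1),'rad',(np.hypot(p[0]-cx,p[1]-cy)*1000).round(1),'z',p[2].round(4),'F',s['force'].round(1),'T',s['ft_torque'].round(2),'gap',round(s['finger_gap'],4))
u=np.arange(1,11)/10
if prof=='s':u=u**2*(2-u)   # start from rest
if prof=='e':u=1-(1-u)**2*(1+u) # to rest
rad=.07
t=np.radians(81.7);Y=np.array([np.cos(t),np.sin(t),0]);Z=np.array([0,0,-1.])
g=R.from_matrix(np.c_[np.cross(Y,Z),Y,Z]);print('rot',(r.inv()*g).as_rotvec().round(3))
for f in u:
    a=np.radians(a0+(a1-a0)*f);w=np.array([cx+rad*np.cos(a),cy+rad*np.sin(a),tz])
    print((r.inv().apply(w-p)*1000).round(1))
E
python3 wind.py .5697 -.109 -38 .2485 s
```

```text
t 13.75 ang -8.1 rad 70.1 z 0.2492 F [-0.2  0.6  1.9] T [ 0.09 -0.11 -0.01] gap 0.0243
rot [ 0. -0. -0.]
[ 0.1 -0.7  0.7]
[ 0.2 -2.6  0.7]
[ 0.3 -5.6  0.7]
[ 0.7 -9.3  0.7]
[  1.4 -13.6   0.7]
[  2.5 -18.2   0.7]
[  3.9 -22.8   0.7]
[  5.6 -27.3   0.7]
[  7.4 -31.4   0.7]
[  9.3 -34.9   0.7]
```

Call:
apply_moves:
  deltas: [20, 0.1, -0.7, 0, 0, 0, 0, 20, 0.2, -2.6, 0, 0, 0, 0, 20, 0.3, -5.6, 0, 0, 0, 0, 20, 0.7, -9.3, 0, 0, 0, 0, 20, 1.4, -13.6, 0, 0, 0, 0, 20, 2.5, -18.2, 0, 0, 0, 0, 20, 3.9, -22.8, 0, 0, 0, 0, 20, 5.6, -27.3, 0, 0, 0, 0, 20, 7.4, -31.4, 0, 0, 0, 0, 20, 9.3, -34.9, 0, 0, 0, 0]

```text
time_s: 14.75
tcp_pos: [0.6245, -0.1517, 0.2489]
tcp_rot: [-0.227, -3.132, -0.003]
force: [-2.0, 6.4, -1.3]
finger_gap: 0.0243
```

```bash
python3 wind.py .5697 -.109 -78 .2492 c
```

```text
t 14.75 ang -37.9 rad 69.4 z 0.2489 F [-2.   6.4 -1.3] T [ 1.17  0.21 -0.02] gap 0.0243
rot [ 0.002 -0.002  0.   ]
[ 2.1 -4.5 -0.3]
[ 4.9 -8.4 -0.3]
[  8.1 -12.2  -0.3]
[ 11.4 -15.7  -0.3]
[ 15.1 -19.   -0.3]
[ 18.9 -22.1  -0.3]
[ 22.9 -24.8  -0.3]
[ 27.2 -27.3  -0.3]
[ 31.6 -29.5  -0.3]
[ 36.1 -31.3  -0.3]
```

Call:
apply_moves:
  deltas: [20, 2.3, -4.4, 0, 0, 0, 0, 20, 5.1, -8.2, 0, 0, 0, 0, 20, 8.3, -12, 0, 0, 0, 0, 20, 11.6, -15.5, 0, 0, 0, 0, 20, 15.3, -18.8, 0, 0, 0, 0, 20, 19.1, -21.9, 0, 0, 0, 0, 20, 23.1, -24.6, 0, 0, 0, 0, 20, 27.4, -27.1, 0, 0, 0, 0, 20, 31.8, -29.3, 0, 0, 0, 0, 20, 36.2, -31.1, 0, 0, 0, 0]

```text
time_s: 15.75
tcp_pos: [0.5844, -0.1768, 0.2489]
tcp_rot: [0.226, 3.133, 0.006]
force: [2.5, 5.9, 0.3]
finger_gap: 0.0244
```

```bash
python3 wind.py .5697 -.109 -120 .249 c
```

```text
t 15.75 ang -77.8 rad 69.4 z 0.2489 F [2.5 5.9 0.3] T [ 1.17 -0.48 -0.03] gap 0.0244
rot [ 0.004 -0.     0.001]
[ 4.7 -2.2 -0.1]
[ 9.7 -3.5 -0.1]
[14.8 -4.4 -0.1]
[19.9 -4.9 -0.1]
[25.1 -5.  -0.1]
[30.2 -4.8 -0.1]
[35.3 -4.2 -0.1]
[40.4 -3.2 -0.1]
[45.4 -1.8 -0.1]
[50.2 -0.1 -0.1]
```

Call:
apply_moves:
  deltas: [20, 4.7, -1.9, 0, -0.002, 0, 0, 20, 9.7, -3.1, 0, -0.002, 0, 0, 20, 14.8, -3.9, 0, -0.002, 0, 0, 20, 19.9, -4.4, 0, -0.002, 0, 0, 20, 25.1, -4.5, 0, -0.002, 0, 0, 20, 30.2, -4.3, 0, -0.002, 0, 0, 20, 35.3, -3.7, 0, -0.002, 0, 0, 20, 40.4, -2.7, 0, -0.002, 0, 0, 20, 45.4, -1.3, 0, -0.002, 0, 0, 20, 50.2, 0.4, 0, -0.002, 0, 0]

```text
time_s: 16.75
tcp_pos: [0.535, -0.1696, 0.2491]
tcp_rot: [0.226, 3.131, 0.007]
force: [4.6, 1.0, -1.9]
finger_gap: 0.0241
```

```bash
python3 wind.py .5697 -.1085 -162 .249 c
```

```text
t 16.75 ang -119.6 rad 70.3 z 0.2491 F [ 4.6  1.  -1.9] T [-0.01 -0.8  -0.03] gap 0.0241
rot [0.005 0.002 0.001]
[4.7 2.3 0.1]
[9.2 4.7 0.1]
[13.6  7.5  0.2]
[17.8 10.5  0.2]
[21.8 13.9  0.2]
[25.5 17.5  0.2]
[28.9 21.4  0.2]
[32.  25.6  0.2]
[34.8 30.   0.2]
[37.2 34.5  0.2]
```

Call:
apply_moves:
  deltas: [20, 4.7, 2.3, 0.1, -0.002, 0, 0, 20, 9.2, 4.7, 0.1, -0.002, 0, 0, 20, 13.6, 7.5, 0.2, 0, 0, 0, 20, 17.8, 10.5, 0.2, 0, 0, 0, 20, 21.8, 13.9, 0.2, 0, 0, 0, 20, 25.5, 17.5, 0.2, 0, 0, 0, 20, 28.9, 21.4, 0.2, 0, 0, 0, 20, 32, 25.6, 0.2, 0, 0, 0, 20, 34.8, 30, 0.2, 0, 0, 0, 20, 37.2, 34.5, 0.2, 0, 0, 0]

```text
time_s: 17.75
tcp_pos: [0.5023, -0.1301, 0.2492]
tcp_rot: [0.227, 3.133, 0.005]
force: [-2.3, -5.8, 1.9]
finger_gap: 0.0246
```

```bash
python3 wind.py .5697 -.1085 -204 .249 c
```

```text
t 17.75 ang -162.2 rad 70.8 z 0.2492 F [-2.3 -5.8  1.9] T [-0.95  0.34 -0.03] gap 0.0246
rot [0.004 0.    0.   ]
[1.3 5.  0.3]
[3.1 9.8 0.3]
[ 4.4 14.7  0.3]
[ 5.5 19.7  0.3]
[ 6.1 24.8  0.3]
[ 6.4 29.9  0.3]
[ 6.3 35.   0.4]
[ 5.8 40.1  0.4]
[ 5.  45.1  0.4]
[ 3.8 50.1  0.4]
```

Call:
apply_moves:
  deltas: [20, 1.6, 5, 0.2, 0, 0, 0, 20, 3.6, 9.8, 0.2, 0, 0, 0, 20, 5, 14.7, 0.2, 0, 0, 0, 20, 6.2, 19.7, 0.2, 0, 0, 0, 20, 6.8, 24.8, 0.2, 0, 0, 0, 20, 7.1, 29.9, 0.2, 0, 0, 0, 20, 7, 35, 0.2, 0, 0, 0, 20, 6.5, 40.1, 0.2, 0, 0, 0, 20, 5.7, 45.1, 0.2, 0, 0, 0, 20, 4.5, 50.1, 0.2, 0, 0, 0]

```text
time_s: 18.75
tcp_pos: [0.5047, -0.0792, 0.2492]
tcp_rot: [-0.226, -3.133, -0.006]
force: [-4.8, -2.3, 2.6]
finger_gap: 0.0244
```

```bash
python3 wind.py .569 -.1085 -246 .249 c
```

```text
t 18.75 ang -204.5 rad 70.7 z 0.2492 F [-4.8 -2.3  2.6] T [-0.59  0.62  0.05] gap 0.0244
rot [ 0.004 -0.001  0.001]
[-2.2  4.6  0.2]
[-4.2  9.3  0.2]
[-6.5 13.8  0.2]
[-9.1 18.2  0.2]
[-12.   22.4   0.2]
[-15.1  26.3   0.3]
[-18.6  30.    0.3]
[-22.3  33.4   0.3]
[-26.3  36.6   0.3]
[-30.5  39.4   0.3]
```

Call:
apply_moves:
  deltas: [20, -2, 4.6, 0.1, 0, 0, 0, 20, -4, 9.3, 0.1, 0, 0, 0, 20, -6.3, 13.8, 0.1, 0, 0, 0, 20, -8.9, 18.2, 0.1, 0, 0, 0, 20, -11.8, 22.4, 0.1, 0, 0, 0, 20, -14.9, 26.4, 0.1, 0, 0, 0, 20, -18.5, 30.2, 0.1, 0, 0, 0, 20, -22.3, 33.7, 0.1, 0, 0, 0, 20, -26.3, 36.9, 0.1, 0, 0, 0, 20, -30.5, 39.7, 0.1, 0, 0, 0]

```text
time_s: 19.75
tcp_pos: [0.5407, -0.0435, 0.2492]
tcp_rot: [-0.226, -3.132, -0.008]
force: [-4.3, 0.9, 5.0]
finger_gap: 0.0243
```

```bash
python3 wind.py .569 -.1085 -288 .249 c
```

```text
t 19.75 ang -246.5 rad 70.9 z 0.2492 F [-4.3  0.9  5. ] T [-0.07  0.78 -0.02] gap 0.0243
rot [ 0.005 -0.002  0.001]
[-4.9  1.8  0.2]
[-9.4  4.   0.2]
[-14.2   5.8   0.2]
[-19.    7.3   0.2]
[-23.9   8.5   0.2]
[-29.    9.2   0.2]
[-34.    9.7   0.2]
[-39.1   9.7   0.2]
[-44.1   9.4   0.2]
[-49.2   8.7   0.2]
```

Call:
apply_moves:
  deltas: [20, -4.8, 2.1, -0.2, 0, 0, 0, 20, -9.4, 4.4, -0.2, 0, 0, 0, 20, -14.2, 6.2, -0.3, 0, 0, 0, 20, -19, 7.7, -0.3, 0, 0, 0, 20, -23.9, 8.9, -0.3, 0, 0, 0, 20, -29, 9.6, -0.3, 0, 0, 0, 20, -34, 10.1, -0.3, 0, 0, 0, 20, -39.1, 10.1, -0.3, 0, 0, 0, 20, -44.1, 9.8, -0.3, 0, 0, 0, 20, -49.2, 9.1, -0.3, 0, 0, 0]

```text
time_s: 20.75
tcp_pos: [0.5913, -0.0413, 0.2495]
tcp_rot: [-0.225, -3.133, -0.009]
force: [-3.6, 3.4, 2.8]
finger_gap: 0.0241
```

```bash
python3 wind.py .569 -.1082 -330 .2494 c
```

```text
t 20.75 ang -288.4 rad 70.5 z 0.2495 F [-3.6  3.4  2.8] T [ 0.47  0.53 -0.04] gap 0.0241
rot [ 0.006 -0.001  0.001]
[-4.9 -1.5  0.1]
[-9.8 -3.   0. ]
[-14.5  -4.8   0. ]
[-19.1  -6.9   0. ]
[-23.6  -9.3  -0. ]
[-27.8 -12.1  -0. ]
[-31.9 -15.2  -0.1]
[-35.7 -18.5  -0.1]
[-39.2 -22.2  -0.1]
[-42.5 -26.   -0.1]
```

Call:
apply_moves:
  deltas: [20, -4.9, -1.3, 0, 0, 0, 0, 20, -9.8, -2.8, 0, 0, 0, 0, 20, -14.5, -4.6, 0, 0, 0, 0, 20, -19.1, -6.7, 0, 0, 0, 0, 20, -23.6, -9.1, 0, 0, 0, 0, 20, -27.8, -11.9, 0, 0, 0, 0, 20, -31.9, -15, 0, 0, 0, 0, 20, -35.7, -18.4, 0, 0, 0, 0, 20, -39.2, -22.1, 0, 0, 0, 0, 20, -42.5, -26, 0, 0, 0, 0]

```text
time_s: 21.75
tcp_pos: [0.6302, -0.0734, 0.2493]
tcp_rot: [0.225, 3.133, 0.009]
force: [1.5, 4.9, 2.9]
finger_gap: 0.0241
```

```bash
python3 wind.py .569 -.1082 -372 .2494 c
```

```text
t 21.75 ang -330.4 rad 70.3 z 0.2493 F [1.5 4.9 2.9] T [0.81 0.01 0.04] gap 0.0241
rot [ 0.006 -0.     0.001]
[-2.7 -4.3 -0.1]
[-5.4 -8.7 -0.1]
[ -7.7 -13.2  -0.2]
[ -9.7 -17.8  -0.2]
[-11.4 -22.6  -0.2]
[-12.7 -27.6  -0.3]
[-13.6 -32.6  -0.3]
[-14.2 -37.6  -0.3]
[-14.4 -42.7  -0.3]
[-14.3 -47.8  -0.4]
```

Call:
apply_moves:
  deltas: [20, -2.8, -4.3, 0, 0, 0, 0, 20, -5.5, -8.7, 0, 0, 0, 0, 20, -7.9, -13.2, -0.1, 0, 0, 0, 20, -9.9, -17.8, -0.1, 0, 0, 0, 20, -11.6, -22.6, -0.1, 0, 0, 0, 20, -12.9, -27.6, -0.1, 0, 0, 0, 20, -13.8, -32.6, -0.1, 0, 0, 0, 20, -14.4, -37.6, -0.1, 0, 0, 0, 20, -14.6, -42.7, -0.1, 0, 0, 0, 20, -14.5, -47.8, -0.1, 0, 0, 0]

```text
time_s: 22.75
tcp_pos: [0.6376, -0.1233, 0.2492]
tcp_rot: [0.225, 3.133, 0.009]
force: [1.1, 2.6, 1.9]
finger_gap: 0.0244
```

```bash
python3 wind.py .569 -.1082 -414 .2494 c
```

```text
t 22.75 ang -372.4 rad 70.2 z 0.2492 F [1.1 2.6 1.9] T [ 0.64 -0.19 -0.02] gap 0.0244
rot [ 0.006 -0.     0.001]
[ 0.8 -5.  -0.3]
[  1.7 -10.   -0.3]
[  3.  -15.   -0.3]
[  4.6 -19.8  -0.3]
[  6.6 -24.5  -0.4]
[  8.9 -29.   -0.4]
[ 11.5 -33.3  -0.4]
[ 14.5 -37.5  -0.4]
[ 17.7 -41.4  -0.5]
[ 21.2 -45.1  -0.5]
```

Call:
apply_moves:
  deltas: [20, 0.8, -5, -0.1, 0, 0, 0, 20, 1.7, -10, -0.2, 0, 0, 0, 20, 3, -15, -0.2, 0, 0, 0, 20, 4.6, -19.8, -0.2, 0, 0, 0, 20, 6.6, -24.5, -0.3, 0, 0, 0, 20, 8.9, -29, -0.3, 0, 0, 0, 20, 11.5, -33.3, -0.3, 0, 0, 0, 20, 14.5, -37.5, -0.3, 0, 0, 0, 20, 17.7, -41.4, -0.3, 0, 0, 0, 20, 21.2, -45.1, -0.3, 0, 0, 0]

```text
time_s: 23.75
tcp_pos: [0.6098, -0.1651, 0.2491]
tcp_rot: [0.225, 3.133, 0.009]
force: [2.0, 3.8, 1.5]
finger_gap: 0.0242
```

```bash
python3 wind.py .569 -.1082 -456 .2494 c
```

```text
t 23.75 ang -414.4 rad 70.1 z 0.2491 F [2.  3.8 1.5] T [ 0.64 -0.4   0.  ] gap 0.0242
rot [ 0.006 -0.     0.001]
[ 3.8 -3.3 -0.3]
[ 7.9 -6.5 -0.3]
[12.1 -9.3 -0.3]
[ 16.5 -11.7  -0.3]
[ 21.1 -13.9  -0.3]
[ 25.9 -15.7  -0.3]
[ 30.8 -17.2  -0.3]
[ 35.7 -18.3  -0.4]
[ 40.8 -19.1  -0.4]
[ 45.8 -19.4  -0.4]
```

Call:
apply_moves:
  deltas: [20, 3.8, -3.3, -0.1, 0, 0, 0, 20, 7.9, -6.5, -0.1, 0, 0, 0, 20, 12.1, -9.3, -0.1, 0, 0, 0, 20, 16.5, -11.7, -0.1, 0, 0, 0, 20, 21.1, -13.9, -0.1, 0, 0, 0, 20, 25.9, -15.7, -0.2, 0, 0, 0, 20, 30.8, -17.2, -0.2, 0, 0, 0, 20, 35.7, -18.3, -0.2, 0, 0, 0, 20, 40.8, -19.1, -0.2, 0, 0, 0, 20, 45.8, -19.4, -0.2, 0, 0, 0]

```text
time_s: 24.75
tcp_pos: [0.5613, -0.1778, 0.2493]
tcp_rot: [0.225, 3.133, 0.009]
force: [4.0, 2.9, -1.7]
finger_gap: 0.0241
```

```bash
python3 wind.py .569 -.1082 -494 .2494 e
```

```text
t 24.75 ang -456.3 rad 70.1 z 0.2493 F [ 4.   2.9 -1.7] T [ 0.5  -0.76 -0.01] gap 0.0241
rot [ 0.006 -0.     0.001]
[ 5.   0.1 -0.1]
[10.7  0.5 -0.1]
[16.6  1.5 -0.1]
[22.6  3.  -0.1]
[28.2  5.  -0.1]
[33.2  7.2 -0.1]
[37.4  9.4 -0.1]
[40.6 11.4 -0.1]
[42.6 12.7 -0.1]
[43.3 13.2 -0.1]
```

Call:
apply_moves:
  deltas: [20, 5, 0.1, 0, 0, 0, 0, 20, 10.3, 0.5, 0, 0, 0, 0, 20, 15.7, 1.4, 0, 0, 0, 0, 20, 21.2, 2.7, 0, 0, 0, 0, 20, 26.6, 4.5, 0, 0, 0, 0, 20, 31.8, 6.6, 0, 0, 0, 0, 20, 36.4, 8.9, 0, 0, 0, 0, 20, 40, 11, 0, 0, 0, 0, 20, 42.4, 12.6, 0, 0, 0, 0, 20, 43.3, 13.2, 0, 0, 0, 0]

```text
time_s: 25.75
tcp_pos: [0.5202, -0.1585, 0.2494]
tcp_rot: [0.225, 3.133, 0.008]
force: [4.3, -1.5, -2.7]
finger_gap: 0.0246
```

```bash
python3 wind.py .569 -.1082 -530 .2494 c|head -1; python3 lev.py wrist top | grep -E " (40|50|130|140|150|160|170|190|200|210|220) "
```

```text
t 25.75 ang -494.2 rad 70.1 z 0.2494 F [ 4.3 -1.5 -2.7] T [-0.31 -0.7   0.01] gap 0.0246
wrist 40   98.5( 259)   98.5(1576)    -        
wrist 50   98.5( 266)   98.5(1649)    -        
wrist 130   98.5( 299)  117.2(2866)  132.5( 452)
wrist 140   98.5( 297)  117.2(2172)  135.4( 286)
wrist 150   98.4( 308)  127.5(5957)  127.9( 566)
wrist 160   98.4( 314)  140.1( 455)    -        
wrist 170   98.5( 313)   98.5( 162)    -        
wrist 190   99.7( 329)   99.8(1217)    -        
wrist 200   99.7( 197)   99.7( 221)    -        
wrist 210    -            -            -        
wrist 220    -            -            -        
top 40   99.3(  27)   99.5( 190)   99.4(  25)
top 50   99.6(  27)   99.5( 179)   99.5(  26)
top 130   98.9(  26)  117.5( 219)  134.3(  29)
top 140   99.2(  26)  115.4( 207)  132.5(  30)
top 150   99.0(  27)  105.2( 244)  118.2(  36)
top 160   99.3(  26)   99.6( 171)   99.9(  22)
top 170   99.0(  26)   99.4( 209)   99.3(  25)
top 190  100.8(  28)  100.7( 207)  100.8(  25)
top 200  100.2(  27)  100.6( 210)  100.9(  26)
top 210  100.7(  26)  100.7( 209)  100.9(  26)
top 220  100.3(  26)  100.6( 207)  100.5(  26)
```

Still 1.25 mm below the shelf (both cameras agree), so about 45° more.

```bash
sed -i "s/^rad=.07/if prof=='r':u=u*u*(3-2*u)\nrad=.07/" wind.py; python3 wind.py .569 -.1082 -539 .2494 r
```

```text
t 26.15 ang -494.0 rad 70.1 z 0.2493 F [ 2.  -1.6 -2.2] T [-0.36 -0.39 -0.03] gap 0.0244
rot [ 0.006 -0.     0.001]
[ 1.2  1.  -0.1]
[ 4.4  3.6 -0.1]
[ 8.9  7.8 -0. ]
[13.9 13.4 -0. ]
[18.6 20.1  0. ]
[22.4 27.3  0.1]
[25.3 34.2  0.1]
[27.  40.1  0.1]
[27.9 44.2  0.2]
[28.1 45.7  0.2]
```

Call:
apply_moves:
  deltas: [20, 1.2, 1, 0, 0, 0, 0, 20, 4.4, 3.6, 0, 0, 0, 0, 20, 8.9, 7.8, 0, 0, 0, 0, 20, 13.9, 13.4, 0, 0, 0, 0, 20, 18.6, 20.1, 0, 0, 0, 0, 20, 22.4, 27.3, 0, 0, 0, 0, 20, 25.3, 34.2, 0, 0, 0, 0, 20, 27, 40.1, 0, 0, 0, 0, 20, 27.9, 44.2, 0, 0, 0, 0, 20, 28.1, 46.2, 0, 0, 0, 0]

```text
time_s: 27.15
tcp_pos: [0.4988, -0.1085, 0.2496]
tcp_rot: [-0.225, -3.132, -0.008]
force: [-1.1, -3.7, 0.0]
finger_gap: 0.0239
```

```bash
python3 wind.py .569 -.1082 -560 .2494 c|head -1; python3 lev.py wrist top | grep -E " (30|40|50|130|140|160|170|190|200|210|220) "
```

```text
t 27.15 ang -539.7 rad 70.2 z 0.2496 F [-1.1 -3.7  0. ] T [-0.78  0.18 -0.03] gap 0.0239
wrist 30   99.7( 217)   99.7( 649)    -        
wrist 40   99.7( 237)   99.7( 860)    -        
wrist 50   99.7( 243)   99.8(1200)    -        
wrist 130   99.6( 268)  118.4(2253)    -        
wrist 140   99.6( 268)  118.6(1965)  135.2( 187)
wrist 160   99.6( 283)  141.2( 647)  141.7(  58)
wrist 170   99.7( 281)   99.8( 250)  113.1(   6)
wrist 190   99.8( 292)   99.7(1930)   99.7( 206)
wrist 200   99.7( 289)   99.7(1963)   99.8( 203)
wrist 210   99.7( 311)   99.7(1992)   99.7( 207)
wrist 220   99.7( 305)   99.7(2036)   99.8( 213)
top 30    -          100.9(  59)  101.1(  25)
top 40    -          100.5(  79)  100.7(  25)
top 50    -          100.7(  80)  100.5(  26)
top 130  100.3(  26)  118.7( 219)  135.3(  30)
top 140  100.6(  26)  117.2( 208)  133.6(  29)
top 160  100.0(  26)  101.1( 172)  101.1(  21)
top 170  101.1(  26)  100.6( 205)  100.9(  26)
top 190  100.6(  29)  100.8( 208)  100.6(  25)
top 200  100.6(  26)  100.8( 209)  100.6(  26)
top 210  100.7(  25)  100.7( 209)  100.6(  24)
top 220  100.5(  27)  100.7( 209)  100.6(  27)
```

Flush to about 0.1 mm in both cameras. Releasing and withdrawing.

Call:
apply_moves:
  deltas: [30, 0, -0.5, 0, 0, 0, 0, 45, 0, -0.5, 0, 0, 0, 0, 60, 0, -0.5, 0, 0, 0, 0, 60, 0, -0.5, 0, 0, 0, 0, 60, 0, -0.5, -3, 0, 0, 0, 60, 0, -0.5, -15, 0, 0, 0, 60, 0, -0.5, -35, 0, 0, 0, 60, 0, -0.5, -60, 0, 0, 0, 60, 0, -0.5, -85, 0, 0, 0, 60, 0, -0.5, -95, 0, 0, 0]

```text
time_s: 28.55
tcp_pos: [0.4992, -0.1101, 0.3469]
tcp_rot: [0.225, 3.131, 0.007]
force: [-0.0, 0.5, -1.0]
finger_gap: 0.0529
```

Call:
apply_moves:
  deltas: [60, 20, 0, -5, 0, 0, 0, 60, 50, 0, -10, 0, 0, 0, 60, 80, 0, -10, 0, 0, 0, 60, 100, 0, -10, 0, 0, 0, 60, 110, 0, -10, 0, 0, 0, 60, 110, 0, -10, 0, 0, 0, 60, 110, 0, -10, 0, 0, 0]

```text
time_s: 29.25
tcp_pos: [0.3909, -0.0946, 0.3565]
tcp_rot: [0.226, 3.13, 0.007]
force: [0.3, 0.1, -0.1]
finger_gap: 0.0527
```

```bash
python3 lev.py top wrist | grep -E " (40|50|130|140|170|190|200|220) "
python3 - <<'E'
from h import *
s=read_state();print(s['time_s'],s['tcp_pos'],s['force'])
im,d=snapshot('scene');cv2.imwrite('pics/end.png',im[:,:,::-1]);t,d=snapshot('top');C=cloud('top',d);m=(np.hypot(C[...,0]-.57,C[...,1]+.109)<.012)&(C[...,2]>.22)&(C[...,2]<.26);print('head top z',np.median(C[m][:,2]),m.sum())
E
```

```text
top 40  100.6(  27)  101.0( 208)  101.0(  24)
top 50  100.6(  27)  100.6( 181)  100.9(  24)
top 130  100.7(  26)  118.6( 219)  135.2(  30)
top 140  100.5(  26)  116.6( 207)  133.9(  29)
top 170  100.5(  26)  100.6( 209)  100.4(  25)
top 190  100.6(  29)  100.6( 208)  101.0(  26)
top 200  100.7(  26)  100.7( 206)  100.6(  26)
top 220  100.6(  27)  100.7( 207)  100.4(  26)
wrist 40   99.7( 102)   99.7( 555)    -        
wrist 50   99.8( 104)   99.7( 529)    -        
wrist 130   99.7( 110)  117.7( 527)    -        
wrist 140   99.8( 112)  118.1( 687)    -        
wrist 170   99.8( 116)   99.7( 484)    -        
wrist 190   99.8( 116)   99.7( 569)    -        
wrist 200   99.8( 118)   99.7( 600)    -        
wrist 220   99.8( 122)   99.8( 656)    -        
29.65 [ 0.39055061 -0.09440221  0.3564845 ] [ 0.71709773 -0.98181956 -0.26565756]
head top z 0.24938737532245514 101
```

View pics/end.png

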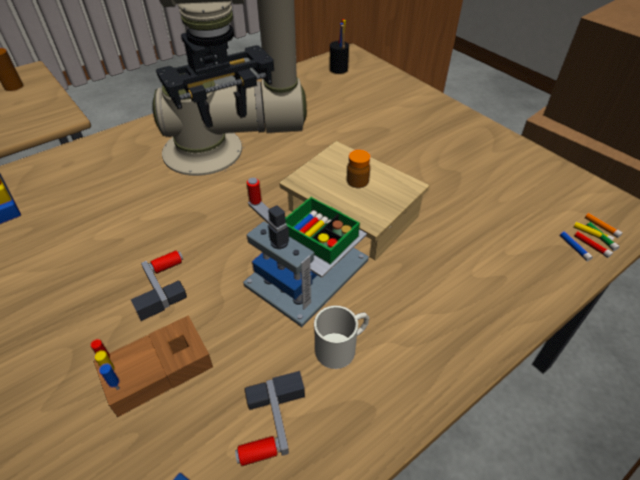

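The end view shows the crank seated, with its head at (278,228) and grip at (254,190). The platform is level with the shelf, the case, jar and mug are undisturbed, and the arm is clear. Handing in.

```bash
python3 -c "from bench import close_job;print(close_job())"
```

```text
the job is handed in; nothing more can be done
None
```

The crank is fitted on the shaft, the platform is level with the shelf, and I handed the job in at about 29.7 s of the 72 s allowed.

- **Fitting:** I took the crank from the tool block, lined its socket up with the square's angle seen in the wrist camera, and lowered it on. It seated at the predicted height with only about 5 N of contact force.
- **Winding:** I turned the red grip about 1.48 turns clockwise, with a short stop near the end to measure. Sampled at the end of each move, sideways forces were under 7 N. I then let go and moved the arm clear.
- **Last checks:** Platform and shelf agreed to about 0.1–0.2 mm in both cameras: about 99.7 against 99.8 mm in the wrist camera, and about 100.7 mm for both in the top camera. The top of the crank's head was at 249.4 mm, against 249 mm expected when fully seated. In the final picture the case, jar, mug and tools look unmoved.
- **Disagreement:** The two cameras differ by about 1 mm in absolute height and 2–4 mm sideways, so I relied on differences within each camera.

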